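Pair the round hall light switch with the lamp receiver

TASK

Pair the round wireless light switch with the lamp's receiver: with the fingertips, gently press the small button on the receiver fully down for a moment and let it come up, then in the same way press the pad of the round switch fully down for a moment, let it come up, and draw back. Nothing is to be gripped, lifted or pushed out of its place; do not touch the square and oblong switches, do not press the receiver's large button, and leave everything else on the hall cabinet as it stands.

Things in the scene. Friction and masses are not known exactly. Their poses are not given: they have to be found in the camera images.
- receiver: the lamp receiver, fixed to the cabinet top: a black box 80 x 150 mm, 30 mm high, with a pale stripe low along one long side, a short stub aerial (30 mm) at one corner and two round white push-buttons on its top, both standing 10 mm proud (tops 40 mm above the surface), centres 72 mm apart along its length. Origin: centre of its underside; z up, y along its length. The small button is at y = -0.040, the large one at y = +0.032 (the aerial's end).
- pair_button_top (a point): centre of the top face of the receiver's small button, the pairing button (26 mm across); moves with it. It is pressed straight down.
- pair_button (a joint): the receiver's small button. Joint value = how far it is pushed down in m, 0 at rest (up), 0.006 fully down; springs back by itself; about 1.5 N starts it moving, 4.5 N holds it fully down.
- power_button (a joint): the receiver's large button (42 mm across), the on/off button, to be left alone. Joint value = how far it is pushed down in m, 0 at rest (up), 0.006 fully down; springs back by itself; about 1.5 N starts it moving, 4.5 N holds it fully down.
- round_switch: the round wireless switch: a loose black disc 86 mm across, 20 mm high, about 0.16 kg, lying on the cabinet top, with one round white pad 56 mm across on its top standing 10 mm proud (pad top 30 mm above the surface). Origin: centre of its underside; z up.
- round_pad_top (a point): centre of the top face of the round switch's pad; moves with it. It is pressed straight down.
- round_pad (a joint): the pad of the round switch. Joint value = how far it is pushed down in m, 0 at rest (up), 0.006 fully down; springs back by itself; about 1.5 N starts it moving, 4.5 N holds it fully down.
- square_switch: the square wireless switch, to be left alone: loose, black, 80 x 80 mm, 20 mm high, with a white square pad 52 mm wide, 10 mm proud. Origin: centre of its underside; z up.
- square_pad (a joint): the pad of the square switch. Joint value = how far it is pushed down in m, 0 at rest (up), 0.006 fully down; springs back by itself; about 1.5 N starts it moving, 4.5 N holds it fully down.
- oblong_switch: the oblong wireless switch, to be left alone: loose, black, 50 x 120 mm (long along its y), 20 mm high, with a white oblong pad 30 x 90 mm, 10 mm proud. Origin: centre of its underside; z up.
- oblong_pad (a joint): the pad of the oblong switch. Joint value = how far it is pushed down in m, 0 at rest (up), 0.006 fully down; springs back by itself; about 1.5 N starts it moving, 4.5 N holds it fully down.
- perfume: bystander: perfume bottle, amber glass block 32 x 55 mm with a wooden cap, 102 mm tall. Loose; origin at the centre of its underside, z up.
- candle: bystander: candle jar with lid, 68 mm across, 75 mm tall. Loose; origin at the centre of its underside, z up.
- polish_tin: bystander: shoe polish tin, plain aluminium disc 74 mm across, 24 mm high, no pad on it. Loose; origin at the centre of its underside, z up.
- glasses_case: bystander: dark spectacle case 60 x 155 mm, 36 mm high. Loose; origin at the centre of its underside, z up.
- torch: bystander: dark pocket torch lying down, 125 mm long, 36 mm thick. Loose; origin at the centre of its underside (middle of its length), z up.
- plant_pot: bystander: small terracotta pot with a succulent, 76 mm across, 90 mm tall. Loose; origin at the centre of its underside, z up.
- key_dish: bystander: white ceramic bowl, 110 mm across, 30 mm high. Loose; origin at the centre of its underside, z up.
Not all that is in view belongs to the job. Leave any purple look-alike of the receiver alone.

How it is judged:
By the outcome, as a careful person would: the job done as asked, in the order asked, and still so for the second after the job is handed in, with the robot touching nothing.
It also fails if it takes over 43 s, if anything falls off the work surface, if the arm or the gripper's body presses on something with over 40 N, if the wrist force passes 120 N, or if a joint passes its speed limit or range.

ROBOT

A 6-joint arm with a two-finger parallel gripper is mounted at the origin on the work surface. World frame = base frame: x ahead of the robot, y to its left, z up, the work surface at z = 0. Lengths are in m, angles in rad, forces in N, time in s.
With the tool pointing down it reaches from about 0.35 to 0.775 m from the base axis. Payload 7.3 kg.
Tool frame: the origin (TCP) lies between the finger pads; the fingertips stand 25 mm ahead of it and the grasp point (between the pads) lies 6 mm ahead of it; y points along the fingers, z is the direction in which the jaws open and shut, and the axes are right-handed (so a half turn about y gives the same grasp; the last joint's range is limited). The gripper opens to 92 mm and grips with 3 to 60 N. Pads are 19 mm wide; open, the fingers measure 130 mm over their backs; the gripper's body (75 mm by 190 mm) begins 47 mm behind the grasp point.
Start: joints at [1.05, 0.342, 1.524, -0, 1.275, -0.146], TCP at [0.192, 0.489, 0.228] pointing down, gripper open.
Joint ranges: [-2.53, 2.53], [-0.77, 2.02], [0.04, 2.7], [-1, 4.14], [0.28, 2.66], [-3.11, 3.11]. Speed limits (rad/s): [2.57, 2.57, 3.14, 3.14, 3.14, 3.14].

INTERFACE

Orientations are given as [roll, pitch, yaw] about the fixed x, y, z axes, in that order (R = Rz(yaw) Ry(pitch) Rx(roll)).
In Python, from cell import sensors, read_camera, hand_in gives the robot as it stands. The module is installed in compiled form; this text tells all that it offers.
- The arm moves only by the tool send_rows, never from a script. Its argument "motion" is a list that holds one entry, the list of rows, each a list of 4 numbers: the shift along the tool's x, y, z in m, then the turn about the tool's y in degrees. In form: [[[tx, ty, tz, twist], ...]]. A call has 1 to 8 rows; each row is the pose to reach, as a shift and turn from the pose measured when the call began, along the tool's axes at that moment; what a row does not reach only later rows make up. A row lasts 1/10 s, in which the tool goes at most 50 mm and 8.59 degrees, less where a joint would pass 70% of its speed; a pose out of reach is approached as far as the arm can. A call with a gripper value outside its range is refused whole. "gripper" is the opening, from 0 (shut) to 1 (fully open), set as the call begins (left out, the last holds). The fingers move at their own pace and stop on an object; "grip_force" is the grip in N (left out, the last holds). Time passes only in rows, so rows that repeat a pose let the fingers close. It gives the time, the measured TCP pose, the force and the opening at its end, in the units of the state.
- sensors.observe(): the state, without advancing time (a new reading comes with each control period).
- read_camera(name): name is "scene" or "top" or "wrist"; returns a dict with "frame" (384x512x3 uint8, red, green, blue), "fx", "fy", "cx", "cy" (pixels), "extrinsics" (4x4, takes a point from world to camera coordinates). Camera axes: x right, y up, looking along -z (the intrinsics and any distortion apply to the point x, -y, -z); pixel columns grow to the right and rows downward; lengths in m; the calibration is good to about 2 mm. A picture is of the moment at which its call begins. There is no depth.
- hand_in(): hands the job in, once; it reports no verdict.
The state is a dict: "time": time; "qpos": joint angles; "qvel": joint speeds; "joint_efforts": joint torques, N m; "tool_pos": TCP position; "tool_rot": TCP orientation; "contact_force": force on the tool from outside, world axes, zero at the start; "torque": the same for the moment, N m; "opening": finger opening in m.
Only numpy, scipy, OpenCV 4.12 (cv2) and the standard library are available. Lean on these libraries where they do the work, as an engineer would, in place of code of your own. Each camera call takes 0.05 s, during which the arm holds its last target.

## Working session

There is one attempt and no reset: what is moved stays moved. The work goes in short steps, Python scripts to look and compute and a tool call to move; the robot and the scene stay as the last step left them, time stands still between calls to the robot, and variables do not carry over. Pictures are saved under pics/ and viewed, and the job is handed in when it is done.

Besides the shell and the picture viewer there is one more tool, called after "Emit:" in YAML: its name, and indented under it one key for each argument. send_rows: Moves the arm, as the interface text tells. Its arguments: {"type":"object","properties":{"motion":{"type":"array"},"gripper":{"type":"number"},"grip_force":{"type":"number"}},"required":["motion"]}

```bash
mkdir -p pics
cat > h.py <<'E'
import numpy as np,cv2
from cell import sensors, read_camera, hand_in
def snap(n,f):
    d=read_camera(n); cv2.imwrite(f'pics/{f}.png',d['frame'][:,:,::-1]); np.savez(f'pics/{f}.npz',**{k:d[k] for k in d}); return d
def px2w(d,u,v,z):
    E=np.array(d['extrinsics']);R=E[:3,:3];t=E[:3,3]
    r=R.T@np.array([(u-d['cx'])/d['fx'],-(v-d['cy'])/d['fy'],-1]);c=-R.T@t
    return c+r*(z-c[2])/r[2]
def w2px(d,p):
    E=np.array(d['extrinsics']);q=E[:3,:3]@np.array(p)+E[:3,3]
    return d['cx']+d['fx']*q[0]/-q[2], d['cy']+d['fy']*(-q[1])/-q[2]
def crop(f,x0,y0,x1,y1,s,o):
    im=cv2.imread(f'pics/{f}.png')[y0:y1,x0:x1]; cv2.imwrite(f'pics/{o}.png',cv2.resize(im,None,fx=s,fy=s,interpolation=cv2.INTER_CUBIC))
E
python3 - <<'E'
from h import *
for n in ['scene','top','wrist']:
    d=snap(n,n+'0'); print(n,[k for k in d],d['fx'],d['fy'],d['cx'],d['cy'],np.round(d['extrinsics'],3).tolist())
s=sensors.observe(); print(s)
E
```

```text
scene ['frame', 'fx', 'fy', 'cx', 'cy', 'extrinsics'] 379.88290547152747 379.88290547152747 250.60885103789224 196.90084248377087 [[-0.423, 0.906, 0.011, 0.206], [-0.608, -0.293, 0.738, 0.303], [0.672, 0.306, 0.675, -1.665], [0.0, 0.0, 0.0, 1.0]]
top ['frame', 'fx', 'fy', 'cx', 'cy', 'extrinsics'] 480.4367548702936 480.4367548702936 254.9601329317381 186.42847414258975 [[-0.007, -1.0, 0.002, 0.044], [0.977, -0.007, 0.214, -0.564], [-0.214, 0.003, 0.977, -1.449], [0.0, 0.0, 0.0, 1.0]]
wrist ['frame', 'fx', 'fy', 'cx', 'cy', 'extrinsics'] 323.2688640741354 323.2688640741354 259.24529956371504 191.0445768552607 [[0.366, 0.931, -0.001, -0.523], [-0.897, 0.353, -0.264, 0.034], [-0.246, 0.098, 0.964, -0.39], [0.0, 0.0, 0.0, 1.0]]
{'time': 0.15, 'qpos': array([ 1.05003379e+00,  3.42557452e-01,  1.52475828e+00, -1.32524222e-06,
        1.27539236e+00, -1.45994226e-01]), 'qvel': array([ 0.00186518, -0.00294766, -0.00287874, -0.00071082, -0.00119425,
       -0.00091349]), 'joint_efforts': array([ 1.16033851e-03, -4.31473911e+01, -2.44350350e+01,  7.17013213e-02,
        5.36860304e-02, -1.14169693e-04]), 'tool_pos': array([0.19201388, 0.48832108, 0.22702104]), 'tool_rot': array([-1.57190009e+00,  1.61016361e-04, -3.74768016e-01]), 'contact_force': array([ 0.30362389,  0.59614034, -0.06541545]), 'torque': array([-0.02561149, -0.06548034, -0.03348234]), 'opening': 0.09159325638295045}
```

View pics/top0.png

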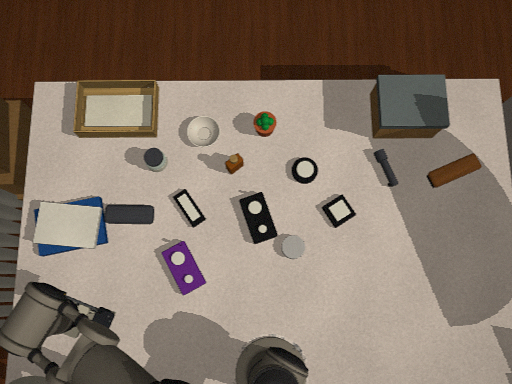

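View pics/scene0.png

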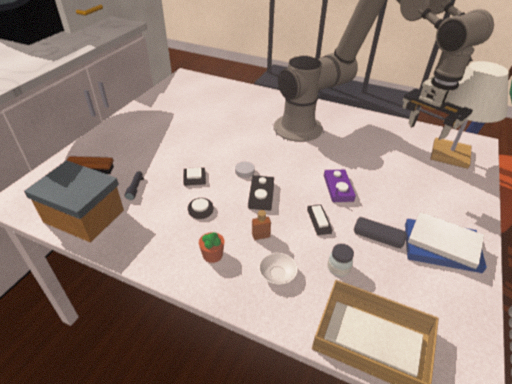

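View pics/wrist0.png

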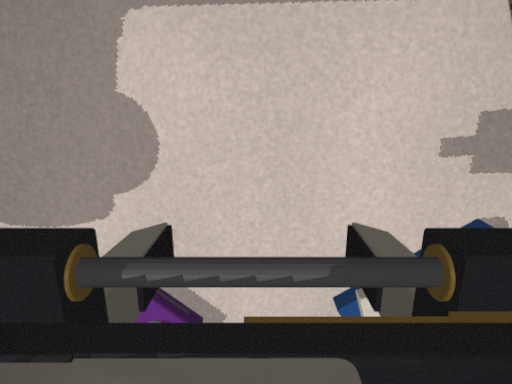

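Run:
```python
from h import *
crop('top0',225,140,365,260,5,'c1')
crop('scene0',170,150,290,250,6,'c2')
d=np.load('pics/top0.npz')
for n,u,v,z in [('small',262.5,229,.04),('large',255,207.5,.04),('round',305,170,.03),('tin',292,246,.024),('square',340,210,.03),('perf',234,160,.1)]:
    print(n,px2w(d,u,v,z).round(4))
```

```text
small [0.4323 0.0178 0.04  ]
large [0.5007 0.0407 0.04  ]
round [ 0.6242 -0.1219  0.03  ]
tin [ 0.3801 -0.0745  0.024 ]
square [ 0.4924 -0.2292  0.03  ]
perf [0.6399 0.1049 0.1   ]
```

View pics/c1.png

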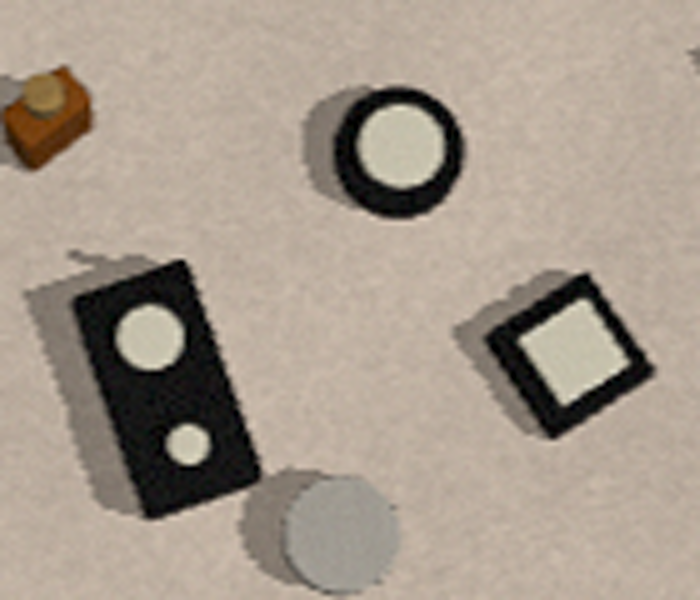

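View pics/c2.png

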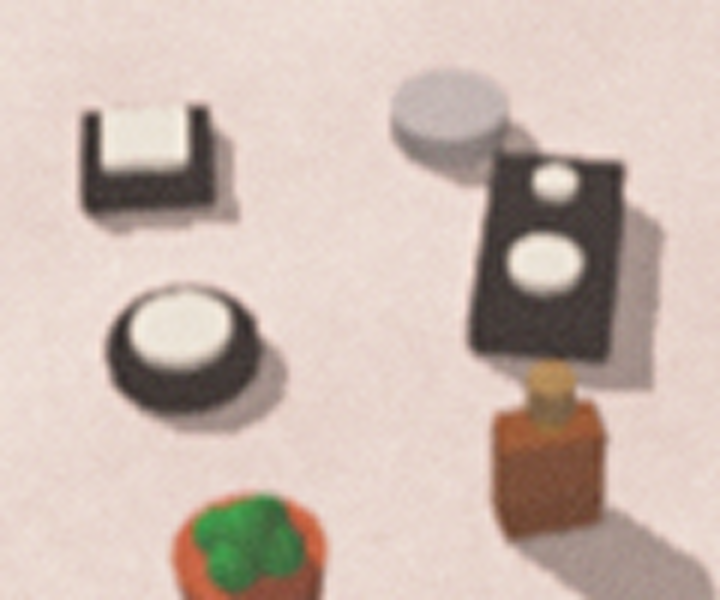

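Run:
```python
from h import *
d=np.load('pics/top0.npz');s=np.load('pics/scene0.npz')
off=-0.4
for n,a,b,z in [('small',(188,444),(555,181),.04),('large',(150.5,337),(545,263),.04),('round',(402,146),(182,328),.03)]:
    print(n,px2w(d,a[0]/5+225+off,a[1]/5+140+off,z).round(4),px2w(s,b[0]/6+170+off,b[1]/6+150+off,z).round(4))
print('plant',px2w(d,265,123,.08),'key',px2w(d,202,131,.03))
```

```text
small [0.4342 0.0187 0.04  ] [0.4373 0.0212 0.04  ]
large [0.5023 0.0417 0.04  ] [0.5057 0.0452 0.04  ]
round [ 0.6283 -0.122   0.03  ] [ 0.6315 -0.1175  0.03  ]
plant [0.76730814 0.00688869 0.08      ] key [0.75901354 0.21332153 0.03      ]
```

Emit:
send_rows:
  motion:
    - [[0.2,0.02,-0.175,-20],[0.2,0.02,-0.175,-20],[0.2,0.02,-0.175,-20],[0.2,0.02,-0.175,-20],[0.2,0.02,-0.175,-20],[0.2,0.02,-0.175,-20],[0.2,0.02,-0.175,-20],[0.2,0.02,-0.175,-20]]
  gripper: 0

```text
time: 0.95
tool_pos: [0.3142, 0.252, 0.2072]
tool_rot: [-1.572, 0.001, -0.028]
contact_force: [0.4, 0.0, 0.5]
opening: 0.0327
```

Emit:
send_rows:
  motion:
    - [[0.128,0.06,-0.228,-20],[0.128,0.06,-0.228,-20],[0.128,0.06,-0.228,-20],[0.128,0.06,-0.228,-20],[0.128,0.06,-0.228,-20],[0.128,0.06,-0.228,-20],[0.128,0.06,-0.228,-20],[0.128,0.06,-0.228,-20]]
  gripper: 0

```text
time: 1.75
tool_pos: [0.4357, 0.0211, 0.1468]
tool_rot: [-1.57, 0.002, 0.321]
contact_force: [-0.6, 0.1, -0.6]
opening: 0.0002
```

Run:
```python
from h import *
d=snap('wrist','w1'); snap('top','t1'); snap('scene','s1')
print(sensors.observe())
for p in [(.436,.02,.04),(.504,.0435,.04),(.63,-.12,.03)]: print(w2px(d,p))
crop('s1',200,100,300,220,5,'s1c')
```

```text
{'time': 1.9, 'qpos': array([-1.25108075e-01,  2.72783811e-01,  1.87363822e+00, -6.03173503e-04,
        9.95897579e-01, -2.01930639e+00]), 'qvel': array([ 0.002761  , -0.00590447, -0.00091885, -0.00072599, -0.00341156,
       -0.00186195]), 'joint_efforts': array([-4.53041391e-01, -3.50710845e+01, -2.05333650e+01, -7.56161520e-02,
        5.21768723e-02,  1.01474315e-02]), 'tool_pos': array([0.43542012, 0.02207938, 0.14745661]), 'tool_rot': array([-1.57093700e+00,  8.74532861e-04,  3.23730091e-01]), 'contact_force': array([-0.30561933, -1.25546279, -0.41287438]), 'torque': array([0.10575129, 0.02805742, 0.0285655 ]), 'opening': 0.00041774635339574353}
(np.float64(259.9484047122042), np.float64(189.26004027343188))
(np.float64(260.86068788276924), np.float64(266.04667856808))
(np.float64(63.85240921995276), np.float64(323.3322295456526))
```

View pics/w1.png

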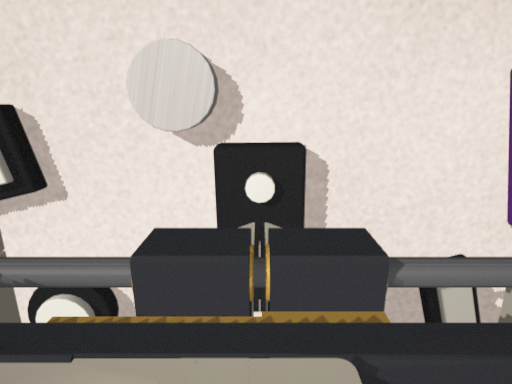

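View pics/s1c.png

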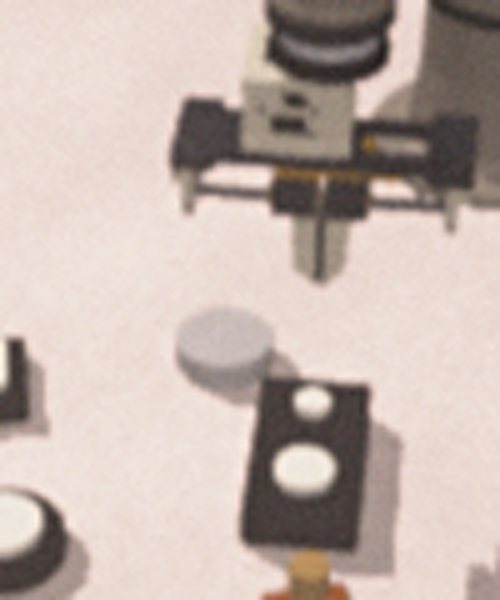

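Emit:
send_rows:
  motion:
    - [[-0.0015,0.03,-0.0015,0],[-0.0015,0.06,-0.0015,0],[-0.0015,0.07,-0.0015,0],[-0.0015,0.076,-0.0015,0],[-0.0015,0.076,-0.0015,0]]
  gripper: 0

```text
time: 2.4
tool_pos: [0.4345, 0.0207, 0.0717]
tool_rot: [-1.571, 0.001, 0.325]
contact_force: [0.8, 0.4, -0.4]
opening: 0.0003
```

Run:
```python
from h import *
d=np.load('pics/w1.npz'); print(px2w(d,260,187.5,.04))
snap('scene','s2');d=snap('wrist','w2')
crop('s2',200,100,300,220,5,'s2c')
crop('w2',150,100,370,320,2.7,'w2c')
print(sensors.observe())
```

```text
[0.43452496 0.0195551  0.04      ]
{'time': 2.5, 'qpos': array([-1.29301598e-01,  3.91043201e-01,  1.96486589e+00, -7.28491326e-04,
        7.84695736e-01, -2.02377834e+00]), 'qvel': array([-0.0045681 , -0.00546889,  0.00068869, -0.00059654, -0.00298974,
       -0.00017213]), 'joint_efforts': array([ 9.26758954e-02, -3.71454763e+01, -1.61657864e+01, -4.59333113e-02,
        6.17933040e-02,  2.27408695e-03]), 'tool_pos': array([0.43512629, 0.02030026, 0.07237618]), 'tool_rot': array([-1.57169189e+00, -6.62570536e-04,  3.24195939e-01]), 'contact_force': array([ 0.1720829 , -0.3760641 ,  1.05816697]), 'torque': array([ 0.08315988,  0.01864512, -0.04849802]), 'opening': 0.00010980210604289575}
```

View pics/s2c.png

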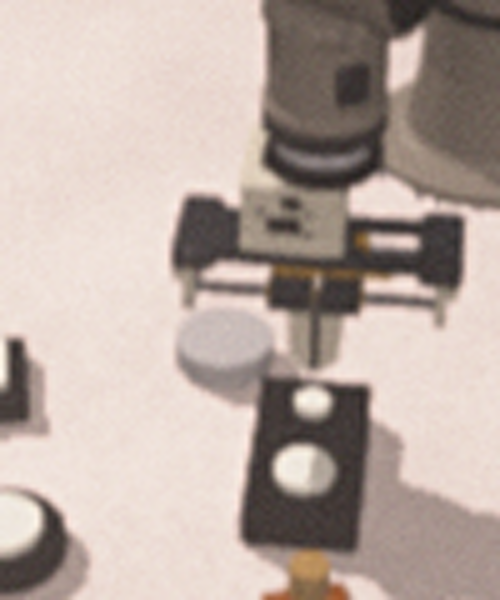

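View pics/w2c.png

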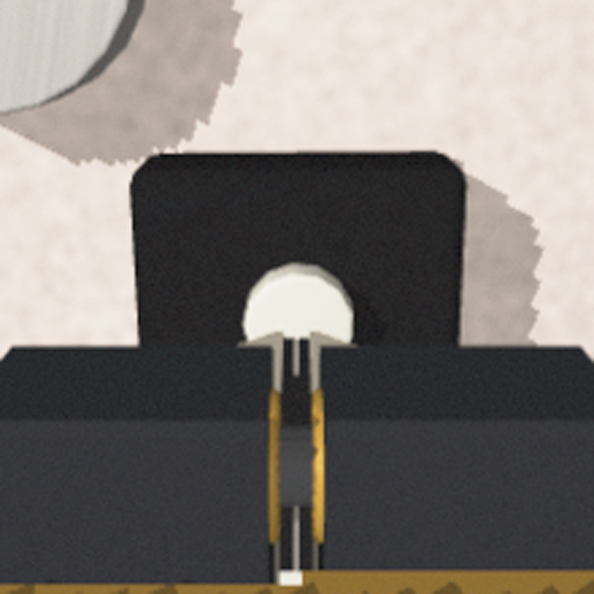

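Run:
```python
from h import *
s=np.load('pics/s2.npz')
x,y,z=.4347,.0203,.072
for a in [(x,y,z-.025),(x,y,z-.025+.02),(x-.01,y,z-.025),(.4345,.0195,.04),(.436,.0205,.04)]: print(a,w2px(s,a))
c=-s['extrinsics'][:3,:3].T@s['extrinsics'][:3,3];print(c)
crop('s2',235,150,285,205,11,'s2d')
```

```text
(0.4347, 0.0203, 0.04699999999999999) (np.float64(262.22516700100414), np.float64(177.72699775288683))
(0.4347, 0.0203, 0.06699999999999999) (np.float64(262.4089470198238), np.float64(173.28698220799615))
(0.42469999999999997, 0.0203, 0.04699999999999999) (np.float64(263.366320260727), np.float64(176.10213196904058))
(0.4345, 0.0195, 0.04) (np.float64(261.9769958648196), np.float64(179.16386210346698))
(0.436, 0.0205, 0.04) (np.float64(262.0649485550764), np.float64(179.4884086529476))
[1.38963716 0.41106643 0.8972776 ]
```

View pics/s2d.png

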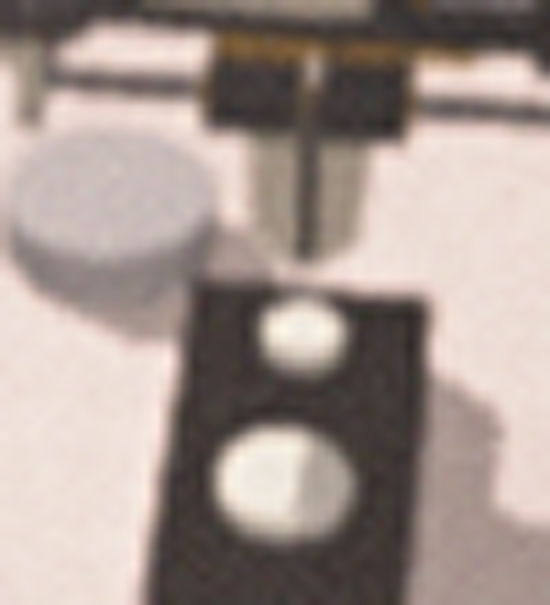

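Run:
```python
from h import *
for f,x,y,z in [('1',.4355,.0215,.147),('2',.4347,.0203,.072)]:
  for c in 'sw':
    d=np.load(f'pics/{c}{f}.npz')
    for l in (0,.006,.025):
        print(f,c,l,np.round(w2px(d,(x,y,z-l)),1), np.round(w2px(d,(x-.009,y-.003,z-l)),1))
d=np.load('pics/w2.npz');E=d['extrinsics'];print('wcam',-E[:3,:3].T@E[:3,3], E[:3,:3].T@[0,0,-1])
crop('w2',200,200,320,290,6,'w2d')
crop('s1',240,120,290,170,11,'s1d')
```

```text
1 s 0 [263.4 154.8] [263.7 153.1]
1 s 0.006 [263.4 156.3] [263.6 154.6]
1 s 0.025 [263.2 160.8] [263.4 159.1]
1 w 0 [263.6 241.5] [263.6 224.7]
1 w 0.006 [263.4 237. ] [263.4 220.6]
1 w 0.025 [263.  224.3] [263.  209.4]
2 s 0 [262.5 172.2] [262.7 170.5]
2 s 0.006 [262.4 173.5] [262.7 171.8]
2 s 0.025 [262.2 177.7] [262.5 176. ]
2 w 0 [262.5 241. ] [262.6 224.2]
2 w 0.006 [262.4 236.5] [262.5 220.1]
2 w 0.025 [262.1 223.9] [262.2 208.9]
wcam [ 0.36820812 -0.003835    0.22967498] [ 0.25127081  0.08415003 -0.96425191]
```

View pics/w2d.png

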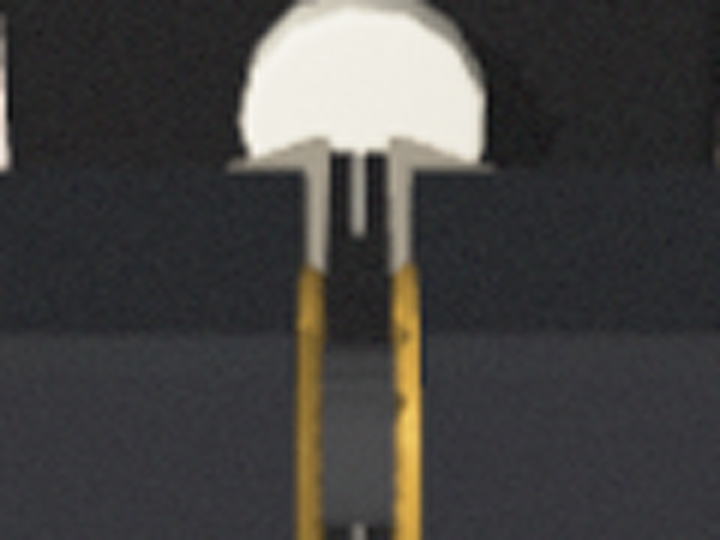

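View pics/s1d.png

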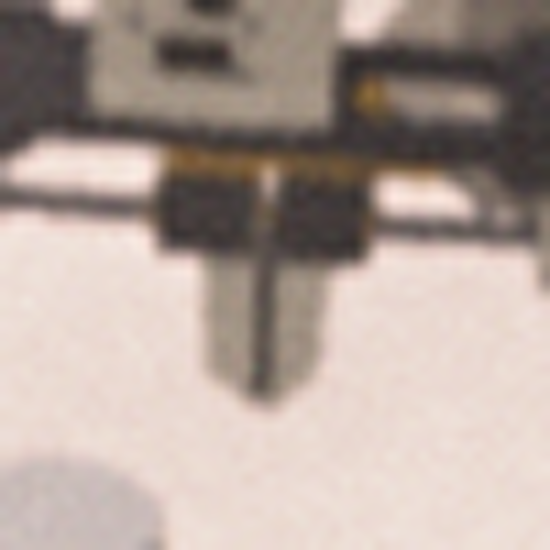

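Emit:
send_rows:
  motion:
    - [[-0.0005,0.003,-0.0007,0],[-0.0005,0.006,-0.0007,0],[-0.0005,0.008,-0.0007,0],[-0.0005,0.009,-0.0007,0]]

```text
time: 2.9
tool_pos: [0.4348, 0.0194, 0.0633]
tool_rot: [-1.572, -0.001, 0.324]
contact_force: [-0.2, 0.5, -0.4]
opening: 0.0005
```

Run:
```python
from h import *
snap('scene','s3');d=snap('wrist','w3')
crop('s3',235,150,285,205,11,'s3d')
o=sensors.observe();print(o['tool_pos'],o['contact_force'],o['torque'])
crop('w3',200,200,320,290,6,'w3d')
```

```text
[0.43479021 0.01944959 0.06324515] [0.19031538 0.65726107 0.40883686] [ 0.02046301  0.01756998 -0.05442644]
```

View pics/s3d.png

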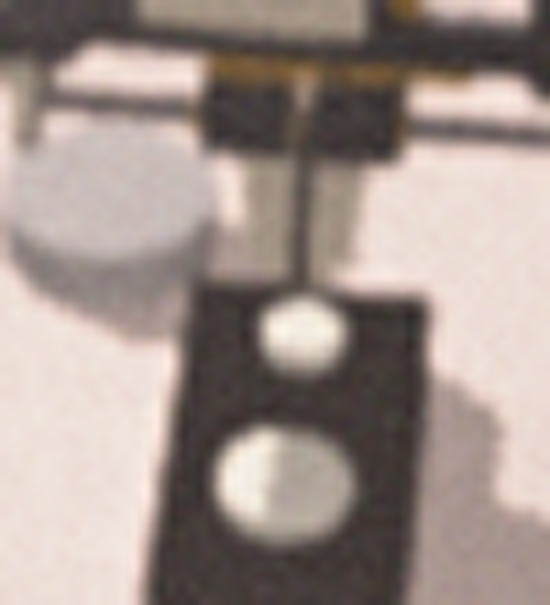

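View pics/w3d.png

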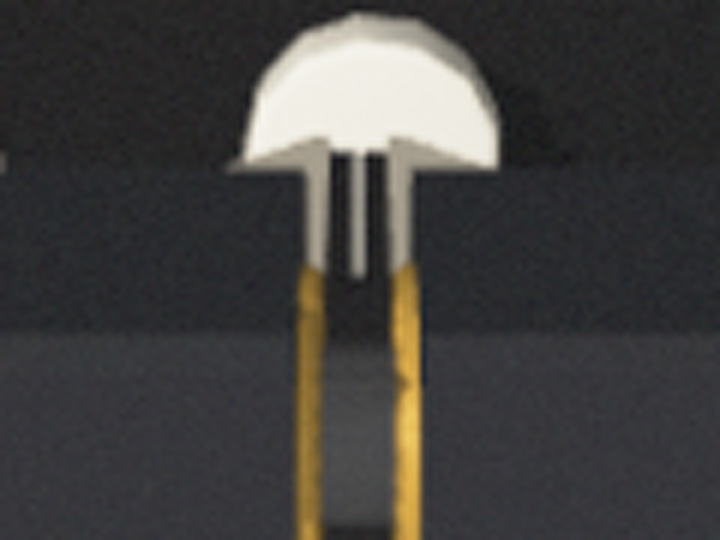

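Emit:
send_rows:
  motion:
    - [[0,0.002,0,0],[0,0.004,0,0],[0,0.004,0,0]]

```text
time: 3.3
tool_pos: [0.4346, 0.0195, 0.059]
tool_rot: [-1.571, 0.0, 0.324]
contact_force: [0.3, 0.1, 0.2]
opening: 0.0005
```

Run:
```python
from h import *
snap('scene','s4');d=snap('wrist','w4')
crop('s4',235,150,285,205,11,'s4d')
o=sensors.observe();print(o['tool_pos'],o['contact_force'],o['torque'])
crop('w4',200,170,320,290,5,'w4d')
```

```text
[0.43472776 0.01946123 0.05914917] [-1.43211849 -0.11361801 -0.68868364] [ 0.06106325  0.03487546 -0.06199607]
```

View pics/s4d.png

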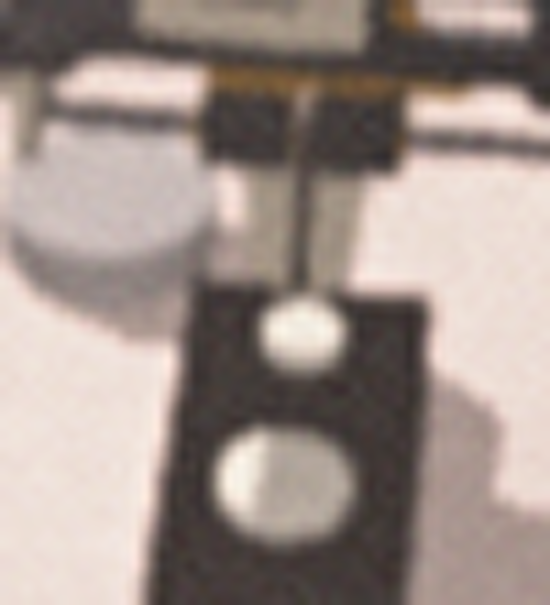

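View pics/w4d.png

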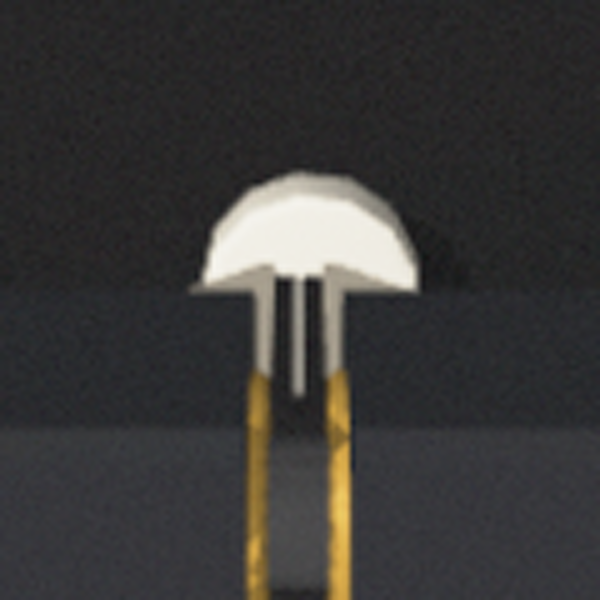

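Emit:
send_rows:
  motion:
    - [[0,0.002,0,0],[0,0.004,0,0],[0,0.004,0,0]]

```text
time: 3.7
tool_pos: [0.4345, 0.0195, 0.0549]
tool_rot: [-1.571, 0.0, 0.324]
contact_force: [0.0, 0.8, 1.0]
opening: 0.0004
```

Emit:
send_rows:
  motion:
    - [[0,0.002,0,0],[0,0.004,0,0],[0,0.004,0,0]]

```text
time: 4.0
tool_pos: [0.4343, 0.0195, 0.0506]
tool_rot: [-1.571, 0.001, 0.324]
contact_force: [-0.8, -0.4, 0.2]
opening: 0.0006
```

Run:
```python
from h import *
snap('scene','s5');d=snap('wrist','w5')
crop('s5',235,150,285,205,11,'s5d')
o=sensors.observe();print(o['tool_pos'],o['contact_force'],o['torque'])
crop('w5',200,170,320,290,5,'w5d')
print(w2px(d,(.4345,.0195,.04)))
```

```text
[0.43450768 0.01948265 0.05081121] [ 0.19956474 -0.33132945 -0.13097608] [ 0.06462773  0.03222764 -0.03858138]
(np.float64(262.46937376666983), np.float64(233.7730408779472))
```

View pics/s5d.png

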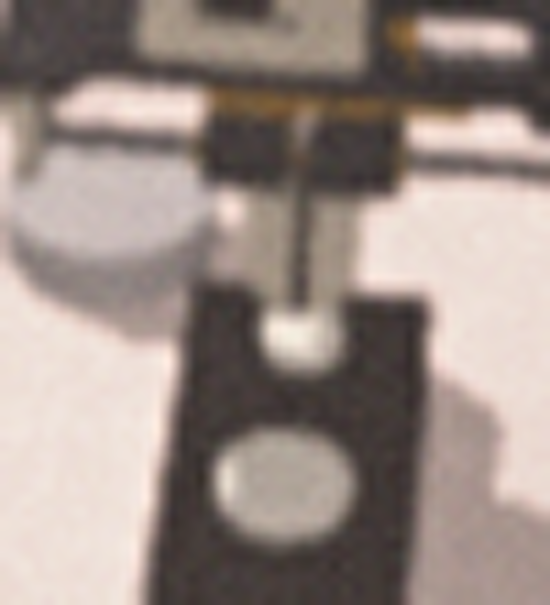

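View pics/w5d.png

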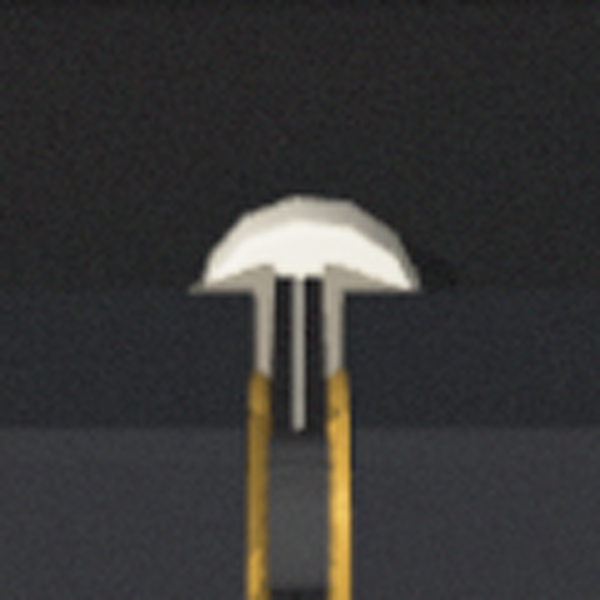

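Emit:
send_rows:
  motion:
    - [[0,0.002,0,0],[0,0.004,0,0],[0,0.004,0,0]]

```text
time: 4.4
tool_pos: [0.4343, 0.0195, 0.0466]
tool_rot: [-1.571, 0.001, 0.324]
contact_force: [-0.2, 0.5, -0.0]
opening: 0.0003
```

Emit:
send_rows:
  motion:
    - [[0,0.001,0,0],[0,0.002,0,0],[0,0.002,0,0]]

```text
time: 4.7
tool_pos: [0.4342, 0.0195, 0.0444]
tool_rot: [-1.571, 0.001, 0.324]
contact_force: [0.8, -0.4, 0.5]
opening: 0.0006
```

Run:
```python
from h import *
snap('scene','s6');d=snap('wrist','w6')
crop('s6',235,150,285,205,11,'s6d')
o=sensors.observe();print(o['tool_pos'],o['contact_force'],o['torque'])
crop('w6',200,170,320,290,5,'w6d')
```

```text
[0.43429421 0.01951359 0.04452259] [-0.81114339 -0.13501563  0.47251127] [ 0.05848106  0.00660134 -0.02683756]
```

View pics/s6d.png

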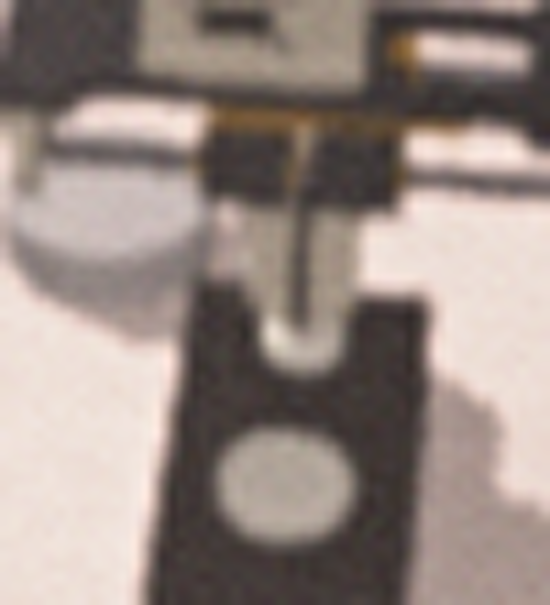

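View pics/w6d.png

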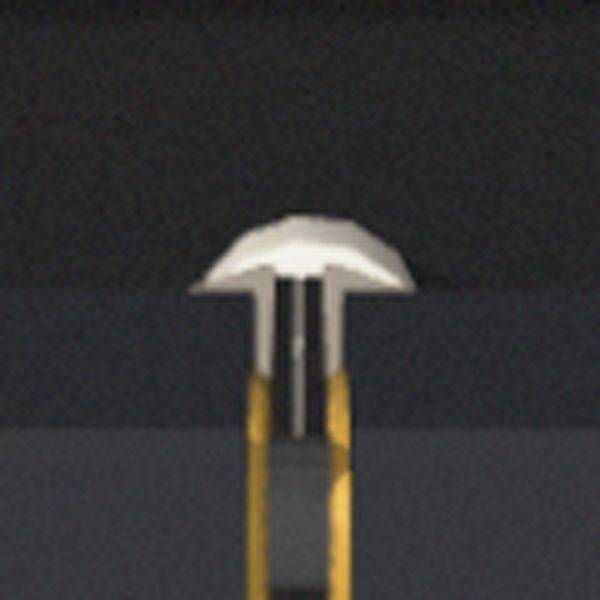

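Emit:
send_rows:
  motion:
    - [[0,0.001,0,0],[0,0.002,0,0],[0,0.002,0,0]]

```text
time: 5.1
tool_pos: [0.4342, 0.0195, 0.0424]
tool_rot: [-1.571, 0.001, 0.324]
contact_force: [-0.0, 0.7, 0.1]
opening: 0.0004
```

Emit:
send_rows:
  motion:
    - [[0,0.001,0,0],[0,0.002,0,0],[0,0.002,0,0]]

```text
time: 5.4
tool_pos: [0.4343, 0.0195, 0.0404]
tool_rot: [-1.571, 0.001, 0.324]
contact_force: [0.3, 0.4, 0.6]
opening: 0.0006
```

Emit:
send_rows:
  motion:
    - [[0,0.001,0,0],[0,0.002,0,0],[0,0.002,0,0]]

```text
time: 5.7
tool_pos: [0.4343, 0.0195, 0.0384]
tool_rot: [-1.571, 0.001, 0.324]
contact_force: [-0.9, 0.6, 3.1]
opening: 0.0003
```

Run:
```python
from h import *
snap('scene','s7');d=snap('wrist','w7')
o=sensors.observe();print(o['tool_pos'],o['contact_force'],o['torque'])
crop('s7',235,150,285,205,11,'s7d')
crop('w7',200,170,320,290,5,'w7d')
```

```text
[0.43426876 0.01952612 0.03840825] [-0.40066522  0.1624748   3.15377548] [ 0.08154344  0.12716217 -0.0070854 ]
```

View pics/s7d.png

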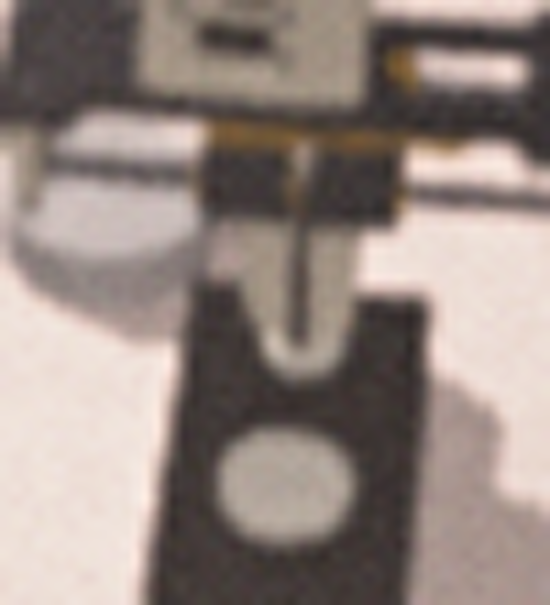

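View pics/w7d.png

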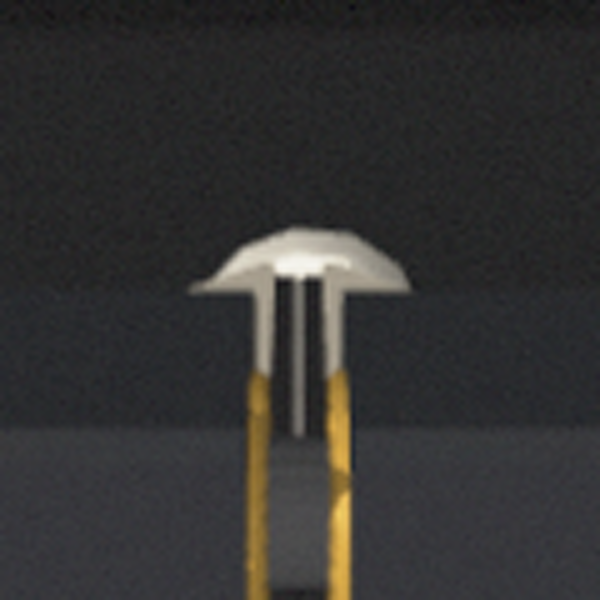

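Emit:
send_rows:
  motion:
    - [[0,0.001,0,0],[0,0.002,0,0],[0,0.002,0,0]]

```text
time: 6.1
tool_pos: [0.4343, 0.0195, 0.0363]
tool_rot: [-1.571, 0.001, 0.324]
contact_force: [-0.6, 0.3, 4.2]
opening: 0.0007
```

Emit:
send_rows:
  motion:
    - [[0,0.001,0,0],[0,0.0015,0,0],[0,0.0015,0,0]]

```text
time: 6.4
tool_pos: [0.4343, 0.0195, 0.035]
tool_rot: [-1.571, 0.001, 0.324]
contact_force: [-1.8, 1.2, 6.9]
opening: 0.0004
```

Emit:
send_rows:
  motion:
    - [[0,0.0007,0,0],[0,0.0007,0,0],[0,0.0007,0,0],[0,0.0007,0,0]]

```text
time: 6.8
tool_pos: [0.4343, 0.0195, 0.0349]
tool_rot: [-1.571, 0.001, 0.324]
contact_force: [-2.9, 0.5, 12.0]
opening: 0.0005
```

Run:
```python
from h import *
snap('scene','s8');d=snap('wrist','w8')
o=sensors.observe();print(o['tool_pos'],o['contact_force'],o['torque'])
crop('s8',235,150,285,205,11,'s8d')
```

```text
[0.43431484 0.01951595 0.03490168] [-2.97683903 -0.18639311 12.66533635] [ 0.0445528   0.58937812 -0.00596825]
```

View pics/s8d.png

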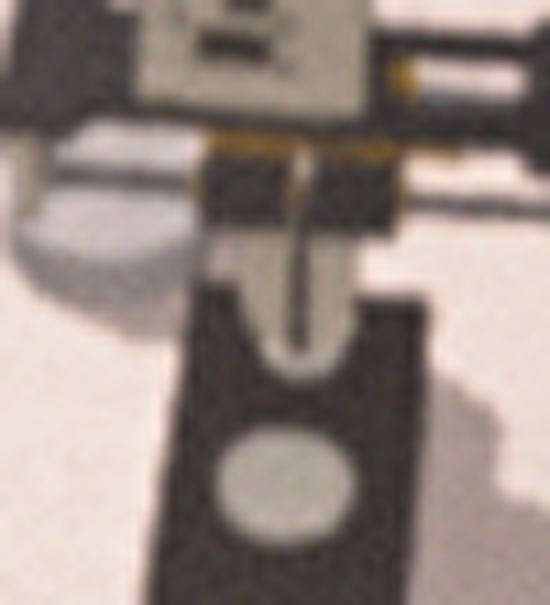

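Emit:
send_rows:
  motion:
    - [[0,-0.002,0,0],[0,-0.006,0,0],[0,-0.02,0,0],[0,-0.06,0,0],[0,-0.1,0,0],[0,-0.1,0,0]]

```text
time: 7.5
tool_pos: [0.4373, 0.0192, 0.1391]
tool_rot: [-1.575, -0.008, 0.324]
contact_force: [0.9, 0.0, -0.0]
opening: 0.0003
```

Emit:
send_rows:
  motion:
    - [[0.141,0,-0.194,0],[0.141,0,-0.194,0],[0.141,0,-0.194,0],[0.141,0,-0.194,0],[0.141,0,-0.194,0],[0.141,0,-0.194,0],[0.141,0,-0.194,0]]

```text
time: 8.2
tool_pos: [0.6322, -0.1199, 0.1389]
tool_rot: [-1.573, -0.005, 0.323]
contact_force: [-0.1, 0.1, -0.0]
opening: 0.0006
```

Run:
```python
from h import *
s=snap('scene','s9');d=snap('wrist','w9')
o=sensors.observe();print(o['tool_pos'],o['contact_force'],o['torque'])
for p in [(.63,-.12,.03),(.628,-.122,.03)]: print(w2px(d,p),w2px(s,p))
crop('w9',150,60,370,260,3,'w9c')
crop('s9',150,100,300,220,5,'s9c')
```

```text
[ 0.63160261 -0.11884045  0.1400889 ] [ 0.06577166  0.36295759 -0.20336688] [ 0.10581604  0.07178944 -0.0335418 ]
(np.float64(261.4028707961442), np.float64(185.62668650896188)) (np.float64(199.5148718153092), np.float64(203.7579554983952))
(np.float64(259.92760517931515), np.float64(182.74502845717018)) (np.float64(199.30327298810428), np.float64(203.20392944034003))
```

View pics/w9c.png

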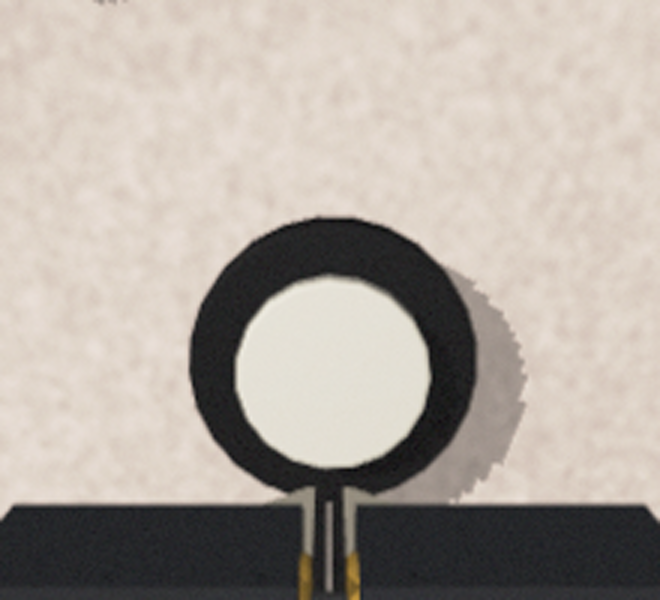

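View pics/s9c.png

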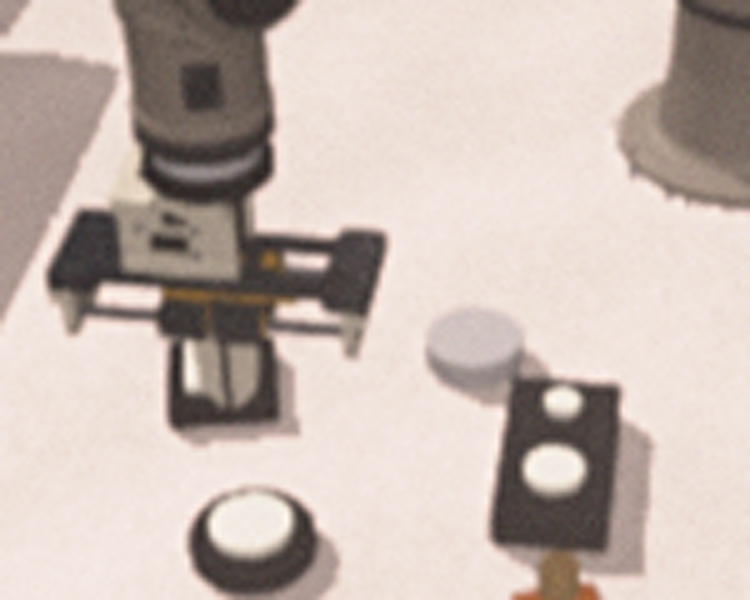

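Emit:
send_rows:
  motion:
    - [[-0.003,0.04,-0.001,0],[-0.003,0.07,-0.001,0],[-0.003,0.09,-0.001,0],[-0.003,0.1,-0.001,0],[-0.003,0.104,-0.001,0],[-0.003,0.104,-0.001,0]]

```text
time: 8.9
tool_pos: [0.6298, -0.1205, 0.0367]
tool_rot: [-1.574, -0.006, 0.325]
contact_force: [0.7, -0.1, 0.6]
opening: 0.0002
```

Run:
```python
from h import *
s=snap('scene','s10')
o=sensors.observe();print(o['tool_pos'],o['contact_force'],o['torque'])
crop('s10',170,160,240,230,8,'s10c')
```

```text
[ 0.6301812  -0.1207329   0.03718956] [ 0.32082246 -0.30249287  1.19281958] [ 0.05042998  0.02835702 -0.07386076]
```

View pics/s10c.png

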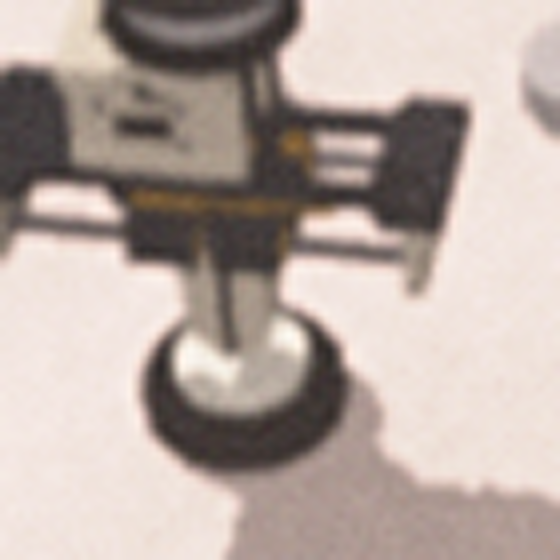

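Emit:
send_rows:
  motion:
    - [[0,0.002,0,0],[0,0.004,0,0],[0,0.006,0,0],[0,0.007,0,0],[0,0.008,0,0],[0,0.008,0,0]]

```text
time: 9.55
tool_pos: [0.6304, -0.1208, 0.0293]
tool_rot: [-1.575, -0.007, 0.325]
contact_force: [-0.2, -1.4, 1.8]
opening: 0.0004
```

Emit:
send_rows:
  motion:
    - [[0,0.001,0,0],[0,0.002,0,0],[0,0.002,0,0],[0,0.002,0,0]]

```text
time: 9.95
tool_pos: [0.6304, -0.1208, 0.0274]
tool_rot: [-1.575, -0.007, 0.325]
contact_force: [-1.2, -0.4, 3.3]
opening: 0.0003
```

Emit:
send_rows:
  motion:
    - [[0,0.001,0,0],[0,0.002,0,0],[0,0.002,0,0]]

```text
time: 10.25
tool_pos: [0.6305, -0.1208, 0.0254]
tool_rot: [-1.575, -0.007, 0.325]
contact_force: [-1.2, -0.3, 5.0]
opening: 0.0006
```

Emit:
send_rows:
  motion:
    - [[0,0.001,0,0],[0,0.0015,0,0],[0,0.0015,0,0]]

```text
time: 10.55
tool_pos: [0.6305, -0.1208, 0.025]
tool_rot: [-1.575, -0.008, 0.325]
contact_force: [-3.4, 1.8, 10.2]
opening: 0.0001
```

Emit:
send_rows:
  motion:
    - [[0,0.0003,0,0],[0,0.0003,0,0]]

```text
time: 10.75
tool_pos: [0.6304, -0.1208, 0.025]
tool_rot: [-1.575, -0.008, 0.325]
contact_force: [-2.1, 0.5, 7.0]
opening: 0.0005
```

Emit:
send_rows:
  motion:
    - [[0,-0.002,0,0],[0,-0.006,0,0],[0,-0.02,0,0],[0,-0.06,0,0],[0,-0.1,0,0],[-0.05,-0.13,0,0],[-0.1,-0.15,0,0],[-0.1,-0.15,0,0]]

```text
time: 11.55
tool_pos: [0.5319, -0.1536, 0.1773]
tool_rot: [-1.577, -0.009, 0.324]
contact_force: [0.1, 0.8, -0.4]
opening: 0.0005
```

Run:
```python
from h import *
s=snap('scene','s11');d=snap('wrist','w11');t=snap('top','t11')
o=sensors.observe();print(o['tool_pos'],o['contact_force'])
crop('s11',170,130,300,240,6,'s11c')
```

```text
[ 0.53473436 -0.15282548  0.17515246] [ 0.55724748  0.91346852 -0.34913074]
```

View pics/s11c.png

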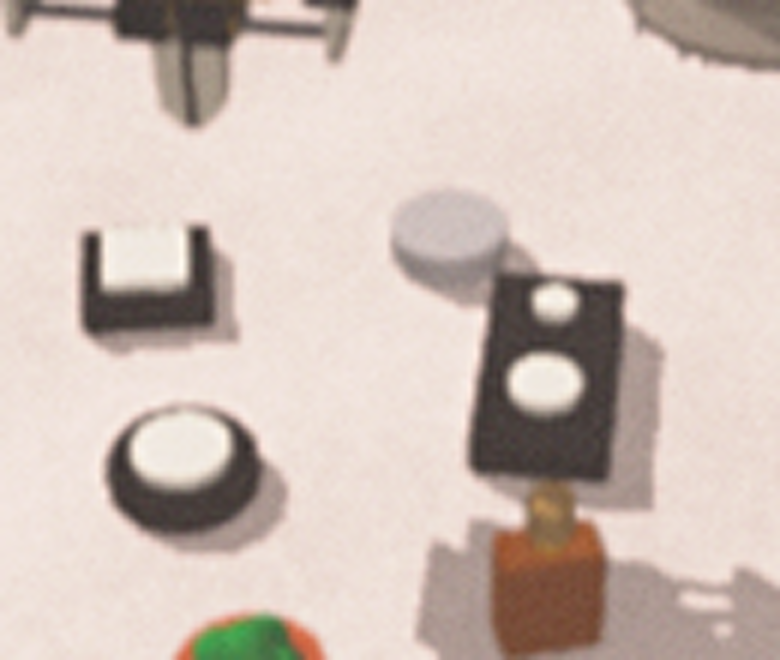

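View pics/t11.png

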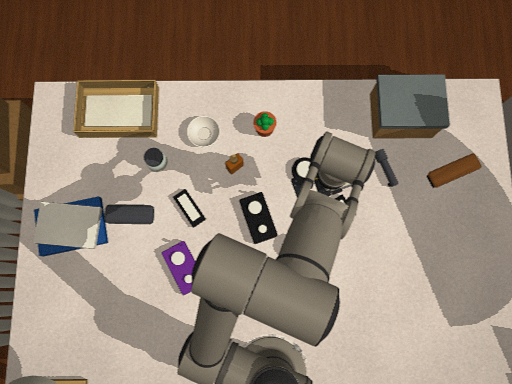

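```bash
python3 -c "
from h import *
print(sensors.observe()['qvel']); print(hand_in())"
```

```text
[ 0.02084171  0.04150262 -0.01980602  0.00339858 -0.00557495  0.00294742]
the job is handed in; nothing more can be done
None
```

I pressed the receiver's small button, then the round switch's pad. I let each come up, drew back, and handed in at about 11.7 s.

- **Presses:** Both went down until the tool stopped moving as the force rose, so I take both as fully down. The small button stopped about 6 mm down and reached about 12.7 N. The round pad stopped at a similar depth and reached about 10 N.
- **Final pictures:** In the scene view both buttons are up again. The round switch, square switch, tin and receiver stand where they were at the start, and the tool is clear of everything. In the last top view the arm partly hid the round and square switches, so I relied on the scene view for those two.
- **Disagreements:**
  - With the gripper shut, the fingertips ended about level with the TCP, not 25 mm ahead of it. I went down in small steps, watching the force.
  - The top and scene cameras differed by about 4–5 mm. I corrected both targets with the wrist camera.

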